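# Swap the jam and the peanut butter in the condiment caddy

## Task

The jam is wanted for breakfast, but it stands at the back of the wooden caddy behind the oil bottle and the coffee canister: first stand both of these on the rubber mat, then take out the jam jar and set it in the middle of the saucer. Put the peanut butter jar away in the place where the jam stood, and finally put the oil bottle and the canister back, each where it was before. Set each one down without dropping it, tip nothing over, and leave the mustard and the sugar where they are.

Things in the scene. Friction and masses are not known exactly. Their poses are not given: they have to be found in the camera images.
- oil: Tall dark-green glass oil bottle with paper label, 0.55 kg. Straight round body 74 mm in diameter up to 138 mm, a shoulder, then neck and black cap, 28 mm in diameter, from 168 mm to the top at 215 mm: grip it there from above. Origin: centre of the underside, z up along its axis. It starts in the front row of the caddy, one of the two tall things.
- canister: Tall straight steel coffee canister, 0.42 kg, 74 mm in diameter, flat lid at 150 mm with a dark wooden knob, 26 mm in diameter and 32 mm high, on its centre (top at 182 mm; lid and knob are fast): grip it by the knob from above. Origin: centre of the underside, z up. It starts in the front row of the caddy beside the oil bottle.
- jam: Squat clip-top glass jar of dark red jam with a glass lid and a thin wire clip, about 0.26 kg, straight and round, 54 mm in diameter, 74 mm high. Origin: centre of the underside, z up. At the start it stands in the middle of the rear row of the caddy, behind and between the two tall things.
- peanut: Peanut butter jar, tan with a ribbed white screw lid, about 0.38 kg, straight and round, 60 mm in diameter, 110 mm high. Origin: centre of the underside, z up. At the start it stands on the worktop on the robot's side of the saucer.
- caddy: Fixed low wooden tray, 168 mm (its x) by 226 mm (its y), floor 8 mm thick, rims 22 mm high (34 mm at the ends, y). Origin: centre of the underside; its +x points from the front row to the rear row, away from the robot. Places (x, y) in mm: the two tall things at (-30, 46) and (-30, -46), either way round; jam (36, 0); mustard and sugar (38, 68) and (38, -68), either way round.
- mat: Fixed black ribbed rubber mat lying flat on the worktop, 240 mm (its x) by 160 mm (its y), 4 mm thick, empty: the place to stand the oil bottle and the canister meanwhile. Origin: centre of its underside, z up.
- saucer: Fixed white saucer, 132 mm across, 13 mm high at the rim; its flat middle, about 78 mm across, lies 6 mm above the worktop, from there the rim slopes outward. Origin: centre of its underside, z up. The jam jar is to stand on the flat middle.
- mustard: Small waisted mustard-coloured jar with a brass lid, 48 mm in diameter, 78 mm high, close beside the jam in a rear corner of the caddy; to be left alone. Origin: centre of its underside.
- sugar: Small white sugar bowl with a blue lid and a tiny knob, 50 mm in diameter, 65 mm high, in the other rear corner of the caddy; to be left alone. Origin: centre of its underside.
Not all that is in view belongs to the job. What is shaped like the peanut but green is not meant.

How it is judged:
By the outcome, as a careful person would: the job done as asked, in the order asked, and still so for the second after the job is handed in, with the robot touching nothing.
It also fails if it takes over 128 s, if anything falls off the work surface, if the arm or the gripper's body presses on something with over 40 N, if the wrist force passes 120 N, or if a joint passes its speed limit or range.

## Robot

A 7-joint arm with a two-finger parallel gripper is mounted at the origin on the work surface. World frame = base frame: x ahead of the robot, y to its left, z up, the work surface at z = 0. Lengths are in m, angles in rad, forces in N, time in s.
With the tool pointing down it reaches from about 0.4 to 0.875 m from the base axis. Payload 19.3 kg.
Tool frame: the origin (TCP) lies at the very end of the fingers, on their centre line; the grasp point (between the pads) lies 19 mm behind it; z points along the fingers, y is the line along which they close (so a half turn about z gives the same grasp; the last joint's range is limited). The gripper opens to 85 mm and grips with 20 to 120 N. Pads are 22 mm wide; open, the fingers measure 114 mm over their backs; the gripper's body (76 mm by 85 mm) begins 54 mm behind the grasp point. The pads swing forward as they close: fully open they stand 13 mm farther back than shut.
Start: joints at [-1.32, 0.521, -0.036, 1.599, 0.021, 1.021, -0.113], TCP at [0.197, 0.593, 0.231] pointing down, gripper open.
Joint ranges: [-2.91, 2.91], [-0.3, 2.13], [-1.5, 1.42], [0.17, 2.43], [-1.26, 4.41], [0.16, 1.93], [-2.52, 2.52]. Speed limits (rad/s): [1.89, 1.89, 2.39, 2.39, 3.01, 3.01, 3.01].

## Interface

Orientations are given as [roll, pitch, yaw] about the fixed x, y, z axes, in that order (R = Rz(yaw) Ry(pitch) Rx(roll)).
In Python, from workcell import bot gives the robot as it stands.
- The arm moves only by the tool servo_tool, never from a script. Its argument "plan" is a list of rows, each a list of 7 numbers: the finger opening in cm, from 0 to 8.54, then the shift along the tool's x, y, z in cm, then the turn, a rotation vector about the tool's x, y, z in degrees. In form: [[fingers, x, y, z, wx, wy, wz], ...]. A call has 1 to 10 rows; each row is the pose to reach, as a shift and turn from the pose commanded when the call began, along the tool's axes at that moment; what a row does not reach only later rows make up. A row lasts 1/10 s, in which the tool goes at most 50 mm and 8.59 degrees, less where a joint would pass 70% of its speed; a pose out of reach is approached as far as the arm can. A call with a gripper value outside its range is refused whole. The fingers move at their own pace and stop on an object; "force" is the grip in N (left out, the last holds). Time passes only in rows, so rows that repeat a pose let the fingers close. It gives the time, the measured TCP pose, the force, the opening and the grip force at its end, in the units of the state.
- bot.observe(): the state, without advancing time (a new reading comes with each control period).
- bot.grab_frame(name): name is "scene" or "top"; returns a dict with "frame" (420x560x3 uint8, blue, green, red), "mtx" (3x3 intrinsics, pixels), "k1" (the pictures are not rectified: a ray, as slopes to the right and down, at radius r is drawn at 1 + k1 r^2 times it, then the intrinsics apply), "R" (3x3) and "t" (3): a world point X has camera coordinates R X + t. Camera axes: x right, y down, z forward; pixel columns grow to the right and rows downward; lengths in m; the calibration is good to about 2 mm. A picture is of the moment at which its call begins. There is no depth.
- bot.job_done(): hands the job in; it is judged then, once.
The state is a dict: "clock": time; "qpos": joint angles; "qd": joint speeds; "joint_efforts": joint torques, N m; "position": TCP position; "tool_rot": TCP orientation; "force": force on the tool from outside, world axes, zero at the start; "moment": the same for the moment, N m; "grip_width": finger opening in m; "finger_force": force on a finger pad.
Only numpy, scipy, OpenCV 4.12 (cv2) and the standard library are available. Lean on these libraries where they do the work, as an engineer would, in place of code of your own. Each camera call takes 0.05 s, during which the arm holds its last target. There are 200 camera calls.

## Working session

There is one attempt and no reset: what is moved stays moved. The work goes in short steps, Python scripts to look and compute and a tool call to move; the robot and the scene stay as the last step left them, time stands still between calls to the robot, and variables do not carry over. Pictures are saved under pics/ and viewed, at most 14 in all, crops included, and the job is handed in when it is done.

Besides the shell and the picture viewer there is one more tool, called after ">>>" by a JSON object that holds its "fn" and its "kwargs", one argument or row to a line. servo_tool: Moves the arm, as the interface text tells. Its arguments: {"type":"object","properties":{"plan":{"type":"array","items":{"type":"array","items":{"type":"number"}}},"force":{"type":"number"}},"required":["plan"]}

```bash
mkdir -p pics; cat > h.py <<'E'
import numpy as np, cv2
from workcell import bot
def snap(name, fn):
    f=bot.grab_frame(name); cv2.imwrite(f'pics/{fn}.png', f['frame'])
    np.savez(f'pics/{fn}.npz', **{k:np.array(f[k]) for k in ('frame','mtx','k1','R','t')}); return f
def load(fn): return dict(np.load(f'pics/{fn}.npz'))
def ray(f,u,v):
    d=cv2.undistortPoints(np.array([[[u,v]]],float),f['mtx'],np.array([float(f['k1']),0,0,0]))[0,0] if 0 else None
    K=f['mtx']; xd=np.array([(u-K[0,2])/K[0,0],(v-K[1,2])/K[1,1]]); x=xd.copy()
    for _ in range(50): x=xd/(1+float(f['k1'])*(x@x))
    return -f['R'].T@f['t'], f['R'].T@np.array([x[0],x[1],1])
def at(f,u,v,z):
    c,d=ray(f,u,v); return c+d*(z-c[2])/d[2]
def proj(f,X):
    rv=cv2.Rodrigues(f['R'])[0]
    return cv2.projectPoints(np.array(X,float).reshape(-1,3),rv,f['t'],f['mtx'],np.array([float(f['k1']),0,0,0]))[0][:,0]
E
python3 - <<'E'
from h import *
for n in ('scene','top'):
    f=snap(n,n+'0'); print(n,-f['R'].T@f['t'],f['R'][2],f['mtx'][0,0],f['k1'])
print(bot.observe())
E
```

```text
scene [1.21323495 0.33885663 0.55284158] [-0.7889277  -0.34261276 -0.51010743] 396.62993832157116 -0.05218389182189733
top [ 0.31939716 -0.01085421  0.96951125] [ 0.12491364  0.03628427 -0.99150393] 409.5662722496861 -0.07204575583882096
{'clock': 0.1, 'qpos': array([-1.32021316,  0.52193067, -0.03633932,  1.59992581,  0.02116105,
        1.02109262, -0.11281651]), 'qd': array([ 0.00060866,  0.00021477,  0.00056672, -0.00098347,  0.0012954 ,
       -0.0015929 , -0.00022509]), 'joint_efforts': array([ 2.43767201e-03, -9.28484201e+01,  1.98363684e+00, -3.70534515e+01,
        1.81126624e-02,  5.35601430e-03,  4.62001151e-05]), 'position': array([0.19699199, 0.59284045, 0.23080695]), 'tool_rot': array([-3.14061931e+00,  2.80922484e-05,  2.82077150e+00]), 'force': array([-0.30826327, -0.13577085,  0.69864452]), 'moment': array([-0.00172151, -0.00205011,  0.01007029]), 'finger_force': 0.0, 'grip_width': 0.08533179517598129}
```

View pics/scene0.png

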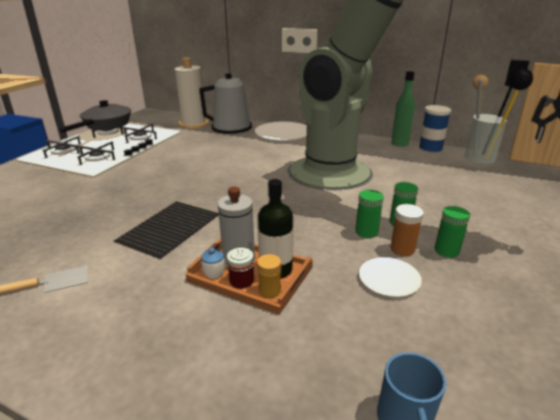

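View pics/top0.png

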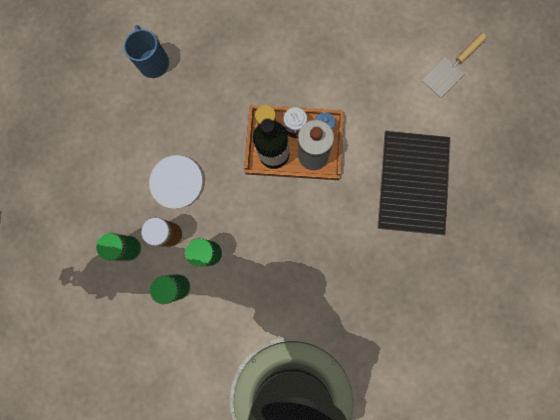

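The scene view shows the caddy at (250,272), with the canister at (236,220), the oil at (276,225), jam (240,268), mustard (269,277) and sugar (213,263). The peanut jar is at (406,230) between green lookalikes, with the saucer at (390,277) and the mat at (168,227). In the top view: oil cap ~(268,126), knob (316,133), jam lid (295,118), peanut lid (155,232), saucer (176,181), mat centre (414,183), caddy centre (294,143).

```bash
python3 - <<'E'
from h import *
f=load('top0'); img=f['frame']
P=lambda u,v,z: np.round(at(f,u,v,z),4)[:2]
print('tcp',proj(f,[0.197,0.593,0.231]),'x dir',proj(f,[[.5,0,0],[.6,0,0],[.5,.1,0]]))
print('mat corners',[P(*c,0.004) for c in [(386,131),(450,134),(445,234),(379,230)]], P(414.5,182.5,.004))
print('caddy top corners',[P(*c,z) for c,z in [((249,106),.028),((344,109),.028),((341,178),.028),((246,174),.028)]])
print('oil',P(268,126,.215),'knob',P(316,133,.182),'jam',P(294,119,.074),'pb',P(155,232,.110),'mustard',P(265,115,.078),'sugar',P(326,121,.06))
print('saucer',P(176,181,.013),'px')
g=[(117,246),(202,252),(165,289)]
for u,v in g: print('green',P(u,v,.08), P(u,v,.11))
big=cv2.resize(img[90:260,90:370],None,fx=2.85,fy=2.85,interpolation=cv2.INTER_CUBIC); cv2.imwrite('pics/crop1.png',big)
# auto segmentation
hsv=cv2.cvtColor(img,cv2.COLOR_BGR2HSV)
for nm,roi in (('saucer',(145,150,65,62)),('pb lid',(138,216,36,32))):
    x,y,w,h=roi; s=hsv[y:y+h,x:x+w]; m=((s[...,1]<60)&(s[...,2]>140)).astype(np.uint8)
    c=max(cv2.findContours(m,0,2)[0],key=cv2.contourArea); (cx,cy),ax,_=cv2.fitEllipse(c); print(nm,cx+x,cy+y,ax,P(cx+x,cy+y,.012 if nm=='saucer' else .11))
E
```

```text
tcp [[-21.08374688 318.37808965]] x dir [[294.94750655 185.47392683]
 [295.47226592 145.12228983]
 [253.50223312 185.07410266]]
mat corners [array([ 0.6365, -0.2199]), array([ 0.6312, -0.3763]), array([ 0.3874, -0.3551]), array([ 0.3951, -0.1993])] [ 0.5098 -0.2857]
caddy top corners [array([0.6889, 0.1131]), array([ 0.6823, -0.1154]), array([ 0.5137, -0.1076]), array([0.5211, 0.1152])]
oil [0.5753 0.0507] knob [ 0.5725 -0.0425] jam [0.6399 0.0033] pb [0.3757 0.2968] mustard [0.6478 0.0693] sugar [ 0.6406 -0.0703]
saucer [0.506  0.2867] px
green [0.345  0.3929] [0.3442 0.3793]
green [0.3356 0.2001] [0.3351 0.193 ]
green [0.2537 0.2789] [0.2559 0.2691]
saucer 175.44968223571777 180.86676788330078 (63.87807083129883, 78.42793273925781) [0.5065 0.2884]
pb lid 152.8661003112793 229.2910032272339 (26.187143325805664, 32.31642532348633) [0.3815 0.3019]
```

View pics/crop1.png

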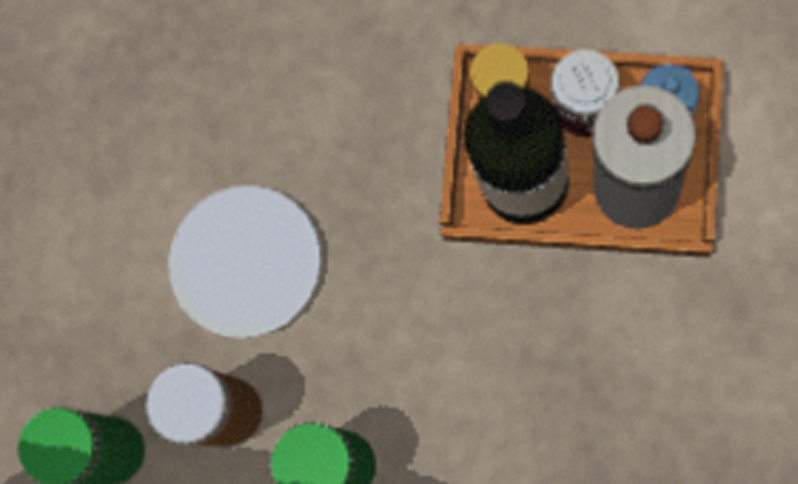

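The crop shows the oil cap at (506,100), knob (645,123), jam lid (585,78), peanut lid (186,402) and saucer (245,261). I'll check these against the scene camera by overlaying the modelled outlines.

```bash
python3 - <<'E'
from h import *
f=load('top0'); s=load('scene0')
px=lambda c:(90+(c[0]+.5)/2.85-.5, 90+(c[1]+.5)/2.85-.5)
it={'oil':((506,100),.223,.014),'knob':((645,123),.190,.013),'jam':((585,78),.082,.027),'pb':((186,402),.110,.030),'saucer':((245,261),.013,.066)}
def circ(p,z,r):
    a=np.linspace(0,2*np.pi,60); return np.c_[p[0]+r*np.cos(a),p[1]+r*np.sin(a),0*a+z]
im={'t':cv2.resize(f['frame'][90:260,90:370],None,fx=2.85,fy=2.85,interpolation=2),'s':cv2.resize(s['frame'][170:310,180:450],None,fx=2.9,fy=2.9,interpolation=2)}
def dr(P):
    for k,g,o,sc in (('t',f,(90,90),2.85),('s',s,(180,170),2.9)):
        q=((proj(g,P)-o+.5)*sc-.5).astype(int); cv2.polylines(im[k],[q.reshape(-1,1,2)],False,(255,0,255),1)
for n,(c,z,r) in it.items():
    p=at(f,*px(c),z); print(n,p.round(4)); dr(circ(p,z,r))
c=np.array([.604,.003]); y=-.03; R=np.array([[np.cos(y),-np.sin(y)],[np.sin(y),np.cos(y)]])
dr(np.c_[(np.array([[-84,-113],[-84,113],[84,113],[84,-113],[-84,-113]])/1000)@R.T+c,[.022]*5])
for l in [(-30,46),(-30,-46),(36,0)]: print(l,(R@np.array(l)/1000+c).round(4)); 
dr(circ(R@[-.030,-.046]+c,.158,.037)); dr(circ(R@[.036,0]+c,.0085,.027))
m=np.array([.511,-.2876])
cv2.imwrite('pics/ov.png',np.vstack([cv2.resize(im['t'],(560,340)),cv2.resize(im['s'],(560,260))])); cv2.imwrite('pics/ovs.png',im['s'])
E
```

```text
oil [0.575  0.0516 0.223 ]
knob [ 0.5703 -0.0422  0.19  ]
jam [0.6417 0.0011 0.082 ]
pb [0.3785 0.2971 0.11  ]
saucer [0.5053 0.2875 0.013 ]
(-30, 46) [0.5754 0.0499]
(-30, -46) [ 0.5726 -0.0421]
(36, 0) [0.64   0.0019]
```

View pics/ovs.png

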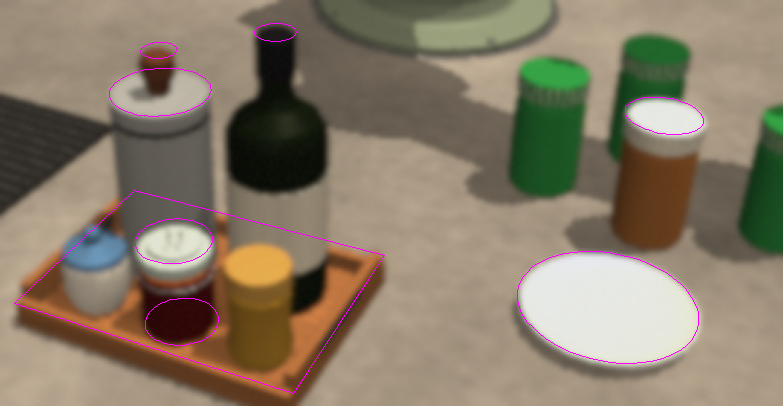

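>>> {"fn": "servo_tool", "kwargs": {
  "plan": [
    [8.5, 0, 0, -2, 0, 0, 8],
    [8.5, 0, 0, -4, 0, 0, 16],
    [8.5, 0, 0, -6, 0, 0, 24],
    [8.5, 0, 0, -8, 0, 0, 32],
    [8.5, 0, 0, -10, 0, 0, 40],
    [8.5, 0, 0, -12, 0, 0, 48],
    [8.5, 0, 0, -12, 0, 0, 56],
    [8.5, 0, 0, -12, 0, 0, 64],
    [8.5, 0, 0, -12, 0, 0, 71.6],
    [8.5, 0, 0, -12, 0, 0, 71.6]
  ],
  "force": 60
}}

```text
clock: 1.1
position: [0.1969, 0.593, 0.351]
tool_rot: [3.142, 0.001, 1.569]
force: [-0.1, 0.4, -0.0]
grip_width: 0.0847
finger_force: 0.0
```

The overlay fits the scene view well: oil cap (275,32), knob (158,50), jam lid (173,243), peanut lid (664,116) and saucer (608,307) in crop pixels, each within about a pixel of the real one. The canister goes first.

>>> {"fn": "servo_tool", "kwargs": {
  "plan": [
    [8.5, -4, 2.4, 0, 0, 0, 0],
    [8.5, -8, 4.8, 0, 0, 0, 0],
    [8.5, -12, 7.2, 0, 0, 0, 0],
    [8.5, -16, 9.6, 0, 0, 0, 0],
    [8.5, -20, 12, 0, 0, 0, 0],
    [8.5, -24, 14.2, 0, 0, 0, 0],
    [8.5, -28, 16.5, 0, 0, 0, 0],
    [8.5, -32, 19, 0, 0, 0, 0],
    [8.5, -36, 21.3, 0, 0, 0, 0],
    [8.5, -40, 23.7, 0, 0, 0, 0]
  ]
}}

```text
clock: 2.1
position: [0.4347, 0.1914, 0.3514]
tool_rot: [3.141, -0.0, 1.576]
force: [1.2, 0.5, -0.8]
grip_width: 0.085
finger_force: 0.0
```

>>> {"fn": "servo_tool", "kwargs": {
  "plan": [
    [8.5, -4, 2.4, 0, 0, 0, 0],
    [8.5, -8, 4.8, 0, 0, 0, 0],
    [8.5, -12, 7.2, 1, 0, 0, 0],
    [8.5, -16, 9.6, 3, 0, 0, 0],
    [8.5, -20, 12, 5, 0, 0, 0],
    [8.5, -22.5, 13.2, 7, 0, 0, 0],
    [8.5, -23.5, 13.8, 8, 0, 0, 0],
    [8.5, -23.5, 13.8, 8, 0, 0, 0]
  ]
}}

```text
clock: 2.9
position: [0.5719, -0.043, 0.2699]
tool_rot: [-3.139, 0.001, 1.572]
force: [-1.0, 0.7, -0.3]
grip_width: 0.0848
finger_force: 0.0
```

>>> {"fn": "servo_tool", "kwargs": {
  "plan": [
    [8.5, 0, 0, 2.5, 0, 0, 0],
    [8.5, 0, 0, 5, 0, 0, 0],
    [8.5, 0, 0, 7.5, 0, 0, 0],
    [8.5, 0, 0, 9.5, 0, 0, 0],
    [8.5, 0, 0, 10.5, 0, 0, 0],
    [8.5, 0, 0, 10.5, 0, 0, 0],
    [5, 0, 0, 10.5, 0, 0, 0],
    [4, 0, 0, 10.5, 0, 0, 0],
    [3.3, 0, 0, 10.5, 0, 0, 0],
    [3, 0, 0, 10.5, 0, 0, 0]
  ],
  "force": 60
}}

```text
clock: 3.9
position: [0.5725, -0.0417, 0.1668]
tool_rot: [3.141, -0.0, 1.571]
force: [0.1, -1.1, -0.2]
grip_width: 0.0304
finger_force: 0.0
```

>>> {"fn": "servo_tool", "kwargs": {
  "plan": [
    [2.5, 0, 0, 0, 0, 0, 0],
    [2, 0, 0, 0, 0, 0, 0],
    [2, 0, 0, 0, 0, 0, 0],
    [2, 0, 0, 0, 0, 0, 0],
    [2, 0, 0, 0, 0, 0, 0]
  ]
}}

```text
clock: 4.4
position: [0.5728, -0.0418, 0.1669]
tool_rot: [3.14, -0.0, 1.571]
force: [0.6, 0.8, 7.2]
grip_width: 0.0241
finger_force: 58.4
```

>>> {"fn": "servo_tool", "kwargs": {
  "plan": [
    [2, 0, 0, -0.5, 0, 0, 0],
    [2, 0, 0, -1.5, 0, 0, 0],
    [2, 0, 0, -3, 0, 0, 0],
    [2, 0, 0, -5, 0, 0, 0],
    [2, 0, 0, -6.5, 0, 0, 0],
    [2, 0, 0, -7, 0, 0, 0],
    [2, 0, 0, -7, 0, 0, 0]
  ]
}}

```text
clock: 5.1
position: [0.5725, -0.0418, 0.2369]
tool_rot: [3.141, -0.0, 1.571]
force: [0.2, 0.2, -3.6]
grip_width: 0.0241
finger_force: 59.3
```

>>> {"fn": "servo_tool", "kwargs": {
  "plan": [
    [2, -1.5, -0.8, 0, 0, 0, 0],
    [2, -4, -2, 0, 0, 0, 0],
    [2, -7, -3.5, 0, 0, 0, 0],
    [2, -10, -5, 0, 0, 0, 0],
    [2, -13, -6.5, 0, 0, 0, 0],
    [2, -16, -8, 0, 0, 0, 0],
    [2, -19, -9.5, 0, 0, 0, 0],
    [2, -21.5, -10.8, 0, 0, 0, 0],
    [2, -23.3, -11.7, 0, 0, 0, 0],
    [2, -24, -12.1, 0, 0, 0, 0]
  ]
}}

```text
clock: 6.1
position: [0.4495, -0.2838, 0.2358]
tool_rot: [-3.14, 0.0, 1.568]
force: [0.8, -0.7, -3.2]
grip_width: 0.0242
finger_force: 59.3
```

>>> {"fn": "servo_tool", "kwargs": {
  "plan": [
    [2, 0, 0, 1, 0, 0, 0],
    [2, 0, 0, 3, 0, 0, 0],
    [2, 0, 0, 5, 0, 0, 0],
    [2, 0, 0, 6, 0, 0, 0],
    [2, 0, 0, 6.5, 0, 0, 0],
    [2, 0, 0, 6.8, 0, 0, 0],
    [2, 0, 0, 7.0, 0, 0, 0],
    [2, 0, 0, 7.1, 0, 0, 0],
    [2, 0, 0, 7.2, 0, 0, 0],
    [2, 0, 0, 7.2, 0, 0, 0]
  ]
}}

```text
clock: 7.1
position: [0.4515, -0.2818, 0.1645]
tool_rot: [3.141, 0.0, 1.571]
force: [-0.2, -0.4, -4.1]
grip_width: 0.0242
finger_force: 59.3
```

>>> {"fn": "servo_tool", "kwargs": {
  "plan": [
    [2, 0, 0, 0.1, 0, 0, 0],
    [2, 0, 0, 0.15, 0, 0, 0],
    [2, 0, 0, 0.2, 0, 0, 0],
    [2, 0, 0, 0.2, 0, 0, 0]
  ]
}}

```text
clock: 7.5
position: [0.4518, -0.282, 0.1629]
tool_rot: [3.141, 0.0, 1.571]
force: [-0.7, 2.7, 7.5]
grip_width: 0.0242
finger_force: 60.8
```

>>> {"fn": "servo_tool", "kwargs": {
  "plan": [
    [3, 0, 0, 0, 0, 0, 0],
    [4.5, 0, 0, 0, 0, 0, 0],
    [8.5, 0, 0, 0, 0, 0, 0],
    [8.5, 0, 0, -1, 0, 0, 0],
    [8.5, 0, 0, -4, 0, 0, 0],
    [8.5, 0, 0, -8, 0, 0, 0],
    [8.5, 0, 0, -11, 0, 0, 0],
    [8.5, 2, 0.7, -12, 0, 0, 0],
    [8.5, 5, 1.9, -12, 0, 0, 0],
    [8.5, 9, 3.4, -12, 0, 0, 0]
  ]
}}

```text
clock: 8.5
position: [0.4853, -0.1921, 0.2836]
tool_rot: [3.14, 0.001, 1.568]
force: [1.6, 0.1, -0.0]
grip_width: 0.0853
finger_force: 0.0
```

>>> {"fn": "servo_tool", "kwargs": {
  "plan": [
    [8.5, 4, 1.5, 0, 0, 0, 0],
    [8.5, 8, 3, 0, 0, 0, 0],
    [8.5, 12, 4.5, 0, 0, 0, 0],
    [8.5, 16, 6, 0, 0, 0, 0],
    [8.5, 19.5, 7.3, 0, 0, 0, 0],
    [8.5, 22.5, 8.3, 0, 0, 0, 0],
    [8.5, 24.3, 9, 0, 0, 0, 0],
    [8.5, 24.3, 9, 2, 0, 0, 0],
    [8.5, 24.3, 9, 4, 0, 0, 0],
    [8.5, 24.3, 9, 4, 0, 0, 0]
  ]
}}

```text
clock: 9.5
position: [0.5742, 0.0505, 0.2408]
tool_rot: [-3.139, 0.001, 1.57]
force: [0.1, -0.4, 0.2]
grip_width: 0.0847
finger_force: 0.0
```

>>> {"fn": "servo_tool", "kwargs": {
  "plan": [
    [8.5, 0, 0.1, 2, 0, 0, 0],
    [8.5, 0, 0.1, 4, 0, 0, 0],
    [8.5, 0, 0.1, 5.3, 0, 0, 0],
    [6, 0, 0.1, 5.6, 0, 0, 0],
    [5, 0, 0.1, 5.6, 0, 0, 0],
    [4, 0, 0.1, 5.6, 0, 0, 0],
    [3.4, 0, 0.1, 5.6, 0, 0, 0],
    [3, 0, 0.1, 5.6, 0, 0, 0],
    [2.5, 0, 0.1, 5.6, 0, 0, 0],
    [2, 0, 0.1, 5.6, 0, 0, 0]
  ],
  "force": 60
}}

```text
clock: 10.5
position: [0.5764, 0.0512, 0.1869]
tool_rot: [3.141, -0.0, 1.571]
force: [-3.8, 0.7, 8.3]
grip_width: 0.0272
finger_force: 58.4
```

>>> {"fn": "servo_tool", "kwargs": {
  "plan": [
    [2, 0, 0, 0, 0, 0, 0],
    [2, 0, 0, 0, 0, 0, 0],
    [2, 0, 0, 0, 0, 0, 0]
  ]
}}

```text
clock: 10.8
position: [0.5764, 0.0513, 0.1869]
tool_rot: [3.141, -0.0, 1.571]
force: [-2.4, -0.2, 7.7]
grip_width: 0.0266
finger_force: 58.4
```

>>> {"fn": "servo_tool", "kwargs": {
  "plan": [
    [2, 0, 0, -0.5, 0, 0, 0],
    [2, 0, 0, -1.5, 0, 0, 0],
    [2, 0, 0, -3, 0, 0, 0],
    [2, 0, 0, -5, 0, 0, 0],
    [2, 0, 0, -6.5, 0, 0, 0],
    [2, 0, 0, -7, 0, 0, 0],
    [2, 0, 0, -7, 0, 0, 0]
  ]
}}

```text
clock: 11.5
position: [0.5764, 0.0513, 0.2569]
tool_rot: [3.141, -0.0, 1.571]
force: [0.5, 0.0, -5.6]
grip_width: 0.0268
finger_force: 59.6
```

>>> {"fn": "servo_tool", "kwargs": {
  "plan": [
    [2, -1.5, 0, 0, 0, 0, 0],
    [2, -4, 0, 0, 0, 0, 0],
    [2, -7, 0, 0, 0, 0, 0],
    [2, -10.5, 0, 0, 0, 0, 0],
    [2, -14, 0, 0, 0, 0, 0],
    [2, -17.5, 0, 0, 0, 0, 0],
    [2, -21, 0, 0, 0, 0, 0],
    [2, -24.5, 0, 0, 0, 0, 0],
    [2, -28, 0, 0, 0, 0, 0],
    [2, -31, 0, 0, 0, 0, 0]
  ]
}}

```text
clock: 12.5
position: [0.5754, -0.2612, 0.2554]
tool_rot: [-3.14, 0.0, 1.57]
force: [0.4, 0.1, -4.9]
grip_width: 0.0264
finger_force: 59.5
```

>>> {"fn": "servo_tool", "kwargs": {
  "plan": [
    [2, -2, -0.2, 0, 0, 0, 0],
    [2, -3.4, -0.3, 0.5, 0, 0, 0],
    [2, -3.4, -0.3, 2, 0, 0, 0],
    [2, -3.4, -0.3, 4, 0, 0, 0],
    [2, -3.4, -0.3, 5.7, 0, 0, 0],
    [2, -3.4, -0.3, 6.5, 0, 0, 0],
    [2, -3.4, -0.3, 6.9, 0, 0, 0],
    [2, -3.4, -0.3, 7.1, 0, 0, 0],
    [2, -3.4, -0.3, 7.25, 0, 0, 0],
    [2, -3.4, -0.3, 7.3, 0, 0, 0]
  ]
}}

```text
clock: 13.5
position: [0.5736, -0.2928, 0.1837]
tool_rot: [3.141, 0.0, 1.571]
force: [0.7, 0.7, -5.0]
grip_width: 0.0267
finger_force: 59.5
```

>>> {"fn": "servo_tool", "kwargs": {
  "plan": [
    [2, 0, 0, 0.05, 0, 0, 0],
    [2, 0, 0, 0.1, 0, 0, 0],
    [2, 0, 0, 0.1, 0, 0, 0]
  ]
}}

```text
clock: 13.8
position: [0.5735, -0.293, 0.1829]
tool_rot: [3.141, 0.0, 1.571]
force: [-1.4, 1.1, 3.4]
grip_width: 0.0266
finger_force: 60.6
```

>>> {"fn": "servo_tool", "kwargs": {
  "plan": [
    [3, 0, 0, 0, 0, 0, 0],
    [4.5, 0, 0, 0, 0, 0, 0],
    [8.5, 0, 0, 0, 0, 0, 0],
    [8.5, 0, 0, -1, 0, 0, 0],
    [8.5, 0, 0, -3, 0, 0, 0],
    [8.5, 0, 0, -6, 0, 0, 0],
    [8.5, 1.5, 0.3, -7, 0, 0, 0],
    [8.5, 4, 0.9, -7, 0, 0, 0],
    [8.5, 8, 1.8, -7, 0, 0, 0],
    [8.5, 12, 2.7, -7, 0, 0, 0]
  ]
}}

```text
clock: 14.8
position: [0.6005, -0.1712, 0.2528]
tool_rot: [3.141, -0.0, 1.57]
force: [0.6, 0.1, 0.2]
grip_width: 0.0852
finger_force: 0.0
```

>>> {"fn": "servo_tool", "kwargs": {
  "plan": [
    [8.5, 4, 0.9, 1, 0, 0, 0],
    [8.5, 8, 1.8, 3, 0, 0, 0],
    [8.5, 12, 2.7, 6, 0, 0, 0],
    [8.5, 15, 3.5, 9, 0, 0, 0],
    [8.5, 17, 3.9, 12, 0, 0, 0],
    [8.5, 17.5, 4, 13, 0, 0, 0],
    [8.5, 17.5, 4, 13, 0, 0, 0]
  ]
}}

```text
clock: 15.5
position: [0.6397, 0.0029, 0.1215]
tool_rot: [-3.14, 0.0, 1.572]
force: [-0.6, -0.1, -0.4]
grip_width: 0.0851
finger_force: 0.0
```

```bash
python3 - <<'E'
from h import *
s=snap('scene','s1')
cv2.imwrite('pics/s1c.png',cv2.resize(s['frame'][100:340,100:420],None,fx=2.4,fy=2.4,interpolation=2)); print(bot.observe()['position'])
E
```

```text
[0.64026233 0.00142965 0.12289855]
```

View pics/s1c.png

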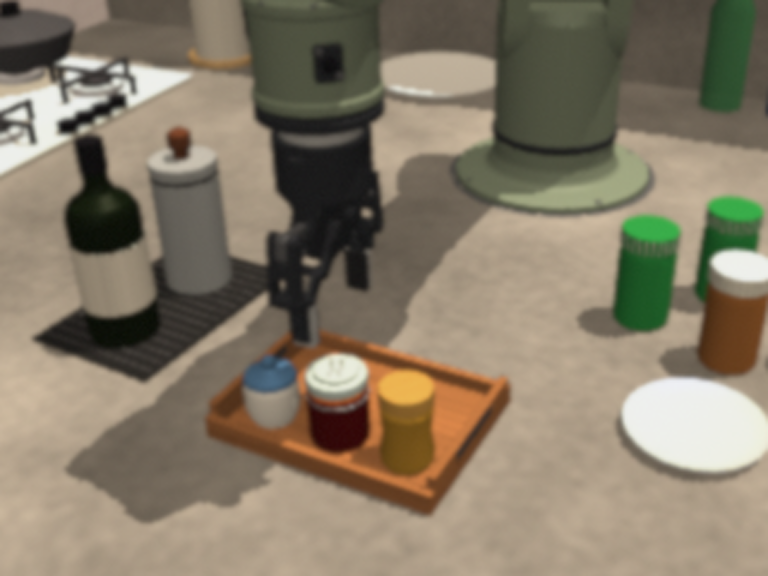

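The view shows the oil (110,240) and canister (192,220) standing upright on the mat. The open gripper is right above the jam (338,400), and the mustard (406,420) and sugar (270,390) are untouched.

>>> {"fn": "servo_tool", "kwargs": {
  "plan": [
    [8.5, 0, 0, 2.5, 0, 0, 0],
    [8.5, 0, 0, 5, 0, 0, 0],
    [8.5, 0, 0, 7, 0, 0, 0],
    [8.5, 0, 0, 8.3, 0, 0, 0],
    [8.5, 0, 0, 8.7, 0, 0, 0],
    [7, 0, 0, 8.7, 0, 0, 0],
    [6.2, 0, 0, 8.7, 0, 0, 0],
    [5.7, 0, 0, 8.7, 0, 0, 0],
    [5.2, 0, 0, 8.7, 0, 0, 0],
    [4.5, 0, 0, 8.7, 0, 0, 0]
  ],
  "force": 50
}}

```text
clock: 16.55
position: [0.6408, 0.0022, 0.0365]
tool_rot: [3.14, -0.0, 1.571]
force: [-2.3, 0.0, 9.1]
grip_width: 0.0529
finger_force: 51.0
```

>>> {"fn": "servo_tool", "kwargs": {
  "plan": [
    [4.5, 0, 0, 0, 0, 0, 0],
    [4.5, 0, 0, 0, 0, 0, 0],
    [4.5, 0, 0, 0, 0, 0, 0]
  ]
}}

```text
clock: 16.85
position: [0.6408, 0.0022, 0.0365]
tool_rot: [3.14, -0.0, 1.571]
force: [-2.2, -0.2, 9.8]
grip_width: 0.0533
finger_force: 51.0
```

>>> {"fn": "servo_tool", "kwargs": {
  "plan": [
    [4.5, 0, 0, -0.5, 0, 0, 0],
    [4.5, 0, 0, -1.5, 0, 0, 0],
    [4.5, 0, 0, -3.5, 0, 0, 0],
    [4.5, 0, 0, -6.5, 0, 0, 0],
    [4.5, 0, 0, -9.5, 0, 0, 0],
    [4.5, 0, 0, -11.5, 0, 0, 0],
    [4.5, 0, 0, -12, 0, 0, 0],
    [4.5, 1, -0.5, -12, 0, 0, 0],
    [4.5, 3.5, -1.6, -12, 0, 0, 0],
    [4.5, 6.5, -3, -12, 0, 0, 0]
  ]
}}

```text
clock: 17.85
position: [0.609, 0.0676, 0.1539]
tool_rot: [-3.14, 0.001, 1.57]
force: [-0.1, 0.5, -2.6]
grip_width: 0.0532
finger_force: 53.2
```

>>> {"fn": "servo_tool", "kwargs": {
  "plan": [
    [4.5, 3.5, -1.7, 0, 0, 0, 0],
    [4.5, 7, -3.4, 0, 0, 0, 0],
    [4.5, 10.5, -5.1, 0, 0, 0, 0],
    [4.5, 14, -6.8, 0, 0, 0, 0],
    [4.5, 17, -8.3, 0, 0, 0, 0],
    [4.5, 20, -9.7, 0, 0, 0, 0],
    [4.5, 21.6, -10.3, 0.5, 0, 0, 0],
    [4.5, 22, -10.5, 2, 0, 0, 0],
    [4.5, 22, -10.5, 4, 0, 0, 0],
    [4.5, 22, -10.5, 6, 0, 0, 0]
  ]
}}

```text
clock: 18.85
position: [0.5047, 0.2863, 0.0933]
tool_rot: [-3.141, 0.001, 1.571]
force: [-0.8, -0.1, -3.3]
grip_width: 0.0532
finger_force: 53.2
```

>>> {"fn": "servo_tool", "kwargs": {
  "plan": [
    [4.5, 0, 0, 2, 0, 0, 0],
    [4.5, 0, 0, 3.7, 0, 0, 0],
    [4.5, 0, 0, 4.8, 0, 0, 0],
    [4.5, 0, 0, 5.4, 0, 0, 0],
    [4.5, 0, 0, 5.7, 0, 0, 0],
    [4.5, 0, 0, 5.9, 0, 0, 0],
    [4.5, 0, 0, 6.0, 0, 0, 0],
    [4.5, 0, 0, 6.1, 0, 0, 0],
    [4.5, 0, 0, 6.1, 0, 0, 0]
  ]
}}

```text
clock: 19.75
position: [0.5053, 0.2873, 0.0345]
tool_rot: [3.141, -0.0, 1.571]
force: [-0.4, 0.1, -2.9]
grip_width: 0.0534
finger_force: 53.2
```

>>> {"fn": "servo_tool", "kwargs": {
  "plan": [
    [4.5, 0, 0, 0.05, 0, 0, 0],
    [4.5, 0, 0, 0.1, 0, 0, 0],
    [4.5, 0, 0, 0.15, 0, 0, 0],
    [4.5, 0, 0, 0.15, 0, 0, 0]
  ]
}}

```text
clock: 20.15
position: [0.5053, 0.2874, 0.0344]
tool_rot: [3.141, -0.001, 1.571]
force: [-8.4, -3.9, 29.1]
grip_width: 0.053
finger_force: 56.2
```

>>> {"fn": "servo_tool", "kwargs": {
  "plan": [
    [4.5, 0, 0, -0.1, 0, 0, 0],
    [4.5, 0, 0, -0.12, 0, 0, 0]
  ]
}}

```text
clock: 20.35
position: [0.5054, 0.2874, 0.0345]
tool_rot: [3.141, -0.001, 1.571]
force: [-1.4, -0.3, 6.2]
grip_width: 0.0534
finger_force: 53.4
```

>>> {"fn": "servo_tool", "kwargs": {
  "plan": [
    [5.6, 0, 0, 0, 0, 0, 0],
    [6.5, 0, 0, 0, 0, 0, 0],
    [8.5, 0, 0, 0, 0, 0, 0],
    [8.5, 0, 0, -1, 0, 0, 0],
    [8.5, 0, 0, -4, 0, 0, 0],
    [8.5, 0, 0, -8, 0, 0, 0],
    [8.5, 0, 0, -12, 0, 0, 0],
    [8.5, 0.3, -3, -13.5, 0, 0, 0],
    [8.5, 0.6, -6, -13.5, 0, 0, 0],
    [8.5, 1, -10, -13.5, 0, 0, 0]
  ]
}}

```text
clock: 21.35
position: [0.405, 0.2971, 0.1701]
tool_rot: [3.14, -0.001, 1.57]
force: [-0.0, 1.1, 0.7]
grip_width: 0.0854
finger_force: 0.0
```

>>> {"fn": "servo_tool", "kwargs": {
  "plan": [
    [8.5, 0, -2, 0, 0, 0, 0],
    [8.5, 0, -2.7, 0, 0, 0, 0],
    [8.5, 0, -2.7, 0, 0, 0, 0]
  ]
}}

```text
clock: 21.65
position: [0.3779, 0.2975, 0.1696]
tool_rot: [3.141, -0.001, 1.572]
force: [0.4, -0.4, -0.1]
grip_width: 0.085
finger_force: 0.0
```

```bash
python3 - <<'E'
from h import *
s=snap('scene','s2')
cv2.imwrite('pics/s2c.png',cv2.resize(s['frame'][120:340,260:540],None,fx=2.7,fy=2.7,interpolation=2)); print(bot.observe()['position'])
f=snap('top','t2')
print(f['frame'].shape)
E
```

```text
[0.3788165  0.29739019 0.16950309]
(420, 560, 3)
```

View pics/s2c.png

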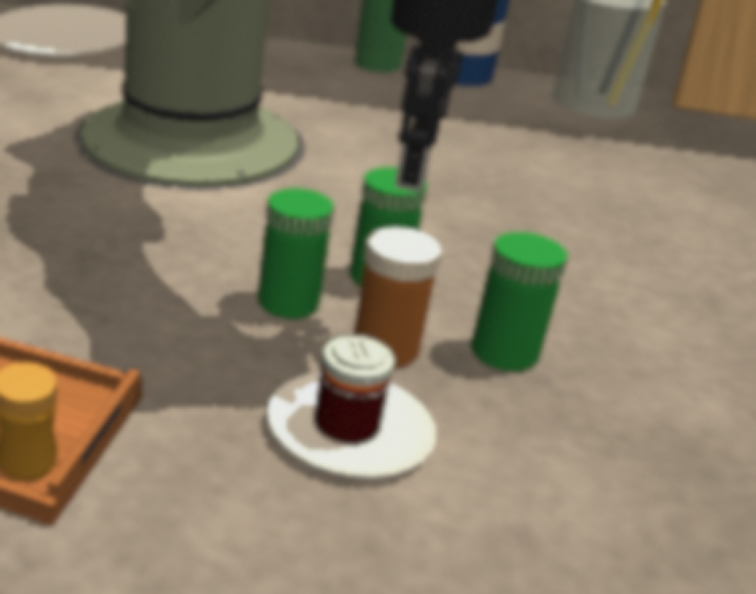

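The jam stands upright in the middle of the saucer (base ~(350,425), saucer centre (351,425)), and the gripper is above the peanut jar (400,300).

>>> {"fn": "servo_tool", "kwargs": {
  "plan": [
    [8.5, 0, 0, 2.5, 0, 0, 0],
    [8.5, 0, 0, 5.5, 0, 0, 0],
    [8.5, 0, 0, 8.5, 0, 0, 0],
    [8.5, 0, 0, 10.8, 0, 0, 0],
    [8.5, 0, 0, 11.5, 0, 0, 0],
    [7.5, 0, 0, 11.5, 0, 0, 0],
    [6.8, 0, 0, 11.5, 0, 0, 0],
    [6.2, 0, 0, 11.5, 0, 0, 0],
    [5.5, 0, 0, 11.5, 0, 0, 0],
    [5, 0, 0, 11.5, 0, 0, 0]
  ],
  "force": 60
}}

```text
clock: 22.75
position: [0.3786, 0.2976, 0.0553]
tool_rot: [3.141, -0.001, 1.571]
force: [-2.4, -2.8, 15.4]
grip_width: 0.0589
finger_force: 56.7
```

>>> {"fn": "servo_tool", "kwargs": {
  "plan": [
    [5, 0, 0, 0, 0, 0, 0],
    [5, 0, 0, 0, 0, 0, 0],
    [5, 0, 0, 0, 0, 0, 0]
  ]
}}

```text
clock: 23.05
position: [0.3786, 0.2976, 0.0553]
tool_rot: [3.141, -0.002, 1.571]
force: [-2.1, -2.2, 16.2]
grip_width: 0.0592
finger_force: 56.7
```

>>> {"fn": "servo_tool", "kwargs": {
  "plan": [
    [5, 0, 0, -0.5, 0, 0, 0],
    [5, 0, 0, -1.5, 0, 0, 0],
    [5, 0, 0, -3.5, 0, 0, 0],
    [5, 0, 0, -6.5, 0, 0, 0],
    [5, 0, 0, -9.5, 0, 0, 0],
    [5, 0, 0, -12, 0, 0, 0],
    [5, 0, 0, -13, 0, 0, 0],
    [5, -1, 0.9, -13, 0, 0, 0],
    [5, -3, 2.7, -13, 0, 0, 0],
    [5, -5.5, 4.9, -13, 0, 0, 0]
  ]
}}

```text
clock: 24.05
position: [0.4272, 0.2415, 0.1831]
tool_rot: [-3.141, 0.001, 1.573]
force: [0.1, 0.4, -3.7]
grip_width: 0.0591
finger_force: 61.1
```

>>> {"fn": "servo_tool", "kwargs": {
  "plan": [
    [5, -2.5, 2.2, 0, 0, 0, 0],
    [5, -5, 4.4, 0, 0, 0, 0],
    [5, -7.5, 6.6, 0, 0, 0, 0],
    [5, -10, 8.8, 0, 0, 0, 0],
    [5, -12.5, 11, 0, 0, 0, 0],
    [5, -15, 13.2, 0, 0, 0, 0],
    [5, -17.5, 15.4, 0, 0, 0, 0],
    [5, -20, 17.6, 0, 0, 0, 0],
    [5, -22.3, 19.6, 0, 0, 0, 0],
    [5, -23.6, 20.8, 0, 0, 0, 0]
  ]
}}

```text
clock: 25.05
position: [0.6358, 0.0026, 0.1824]
tool_rot: [-3.14, 0.001, 1.569]
force: [-1.2, -0.4, -4.2]
grip_width: 0.059
finger_force: 61.2
```

>>> {"fn": "servo_tool", "kwargs": {
  "plan": [
    [5, -0.5, 0.5, 0, 0, 0, 0],
    [5, -0.5, 0.5, 2, 0, 0, 0],
    [5, -0.5, 0.5, 4.5, 0, 0, 0],
    [5, -0.5, 0.5, 7, 0, 0, 0],
    [5, -0.5, 0.5, 8.5, 0, 0, 0],
    [5, -0.5, 0.5, 9, 0, 0, 0],
    [5, -0.5, 0.5, 9, 0, 0, 0]
  ]
}}

```text
clock: 25.75
position: [0.64, 0.0012, 0.0936]
tool_rot: [-3.141, 0.0, 1.571]
force: [-0.1, 0.3, -3.3]
grip_width: 0.059
finger_force: 61.3
```

>>> {"fn": "servo_tool", "kwargs": {
  "plan": [
    [5, 0, 0, 1, 0, 0, 0],
    [5, 0, 0, 1.8, 0, 0, 0],
    [5, 0, 0, 2.4, 0, 0, 0],
    [5, 0, 0, 2.7, 0, 0, 0],
    [5, 0, 0, 2.85, 0, 0, 0],
    [5, 0, 0, 2.9, 0, 0, 0],
    [5, 0, 0, 2.95, 0, 0, 0],
    [5, 0, 0, 2.95, 0, 0, 0]
  ]
}}

```text
clock: 26.55
position: [0.6404, 0.0012, 0.0647]
tool_rot: [3.141, -0.0, 1.571]
force: [0.4, -0.1, -4.1]
grip_width: 0.0588
finger_force: 61.3
```

>>> {"fn": "servo_tool", "kwargs": {
  "plan": [
    [5, 0, 0, 0.04, 0, 0, 0],
    [5, 0, 0, 0.06, 0, 0, 0],
    [5, 0, 0, 0.06, 0, 0, 0]
  ]
}}

```text
clock: 26.85
position: [0.6403, 0.0012, 0.0639]
tool_rot: [3.142, 0.0, 1.571]
force: [-0.9, -0.7, -3.3]
grip_width: 0.0592
finger_force: 61.3
```

>>> {"fn": "servo_tool", "kwargs": {
  "plan": [
    [5, 0, 0, 0.04, 0, 0, 0],
    [5, 0, 0, 0.07, 0, 0, 0],
    [5, 0, 0, 0.07, 0, 0, 0]
  ]
}}

```text
clock: 27.15
position: [0.6403, 0.0012, 0.0634]
tool_rot: [3.141, -0.0, 1.571]
force: [-1.7, 0.8, 2.4]
grip_width: 0.0588
finger_force: 61.6
```

>>> {"fn": "servo_tool", "kwargs": {
  "plan": [
    [6, 0, 0, 0, 0, 0, 0],
    [7, 0, 0, 0, 0, 0, 0],
    [8.5, 0, 0, 0, 0, 0, 0],
    [8.5, 0, 0, -1, 0, 0, 0],
    [8.5, 0, 0, -4, 0, 0, 0],
    [8.5, 0, 0, -8, 0, 0, 0],
    [8.5, 0, 0, -12.5, 0, 0, 0],
    [8.5, -1.5, -0.4, -16.5, 0, 0, 0],
    [8.5, -4.5, -1, -18.5, 0, 0, 0],
    [8.5, -8, -1.8, -19, 0, 0, 0]
  ]
}}

```text
clock: 28.15
position: [0.6231, -0.0791, 0.2568]
tool_rot: [3.137, -0.0, 1.573]
force: [1.0, -0.3, -0.3]
grip_width: 0.0848
finger_force: 0.0
```

>>> {"fn": "servo_tool", "kwargs": {
  "plan": [
    [8.5, -4, -0.9, 0, 0, 0, 0],
    [8.5, -8, -1.8, 0, 0, 0, 0],
    [8.5, -12, -2.7, 0, 0, 0, 0],
    [8.5, -16, -3.7, 0, 0, 0, 0],
    [8.5, -19, -4.4, 0, 0, 0, 0],
    [8.5, -21, -4.8, 0, 0, 0, 0],
    [8.5, -21.4, -4.9, 0, 0, 0, 0],
    [8.5, -21.4, -4.9, 0, 0, 0, 0]
  ]
}}

```text
clock: 28.95
position: [0.5731, -0.2931, 0.2537]
tool_rot: [3.141, 0.0, 1.57]
force: [0.4, 0.9, 0.0]
grip_width: 0.0851
finger_force: 0.0
```

>>> {"fn": "servo_tool", "kwargs": {
  "plan": [
    [8.5, 0, 0, 2, 0, 0, 0],
    [8.5, 0, 0, 4.5, 0, 0, 0],
    [8.5, 0, 0, 6.5, 0, 0, 0],
    [6, 0, 0, 7, 0, 0, 0],
    [5, 0, 0, 7, 0, 0, 0],
    [4, 0, 0, 7, 0, 0, 0],
    [3.4, 0, 0, 7, 0, 0, 0],
    [3, 0, 0, 7, 0, 0, 0],
    [2.5, 0, 0, 7, 0, 0, 0],
    [2, 0, 0, 7, 0, 0, 0]
  ],
  "force": 60
}}

```text
clock: 29.95
position: [0.5735, -0.293, 0.1841]
tool_rot: [3.141, 0.0, 1.571]
force: [-2.0, 0.8, 7.7]
grip_width: 0.0269
finger_force: 58.7
```

>>> {"fn": "servo_tool", "kwargs": {
  "plan": [
    [2, 0, 0, 0, 0, 0, 0],
    [2, 0, 0, 0, 0, 0, 0],
    [2, 0, 0, 0, 0, 0, 0]
  ]
}}

```text
clock: 30.25
position: [0.5735, -0.293, 0.1841]
tool_rot: [3.141, 0.0, 1.571]
force: [-2.2, 1.1, 6.6]
grip_width: 0.0266
finger_force: 58.7
```

>>> {"fn": "servo_tool", "kwargs": {
  "plan": [
    [2, 0, 0, -0.5, 0, 0, 0],
    [2, 0, 0, -1.5, 0, 0, 0],
    [2, 0, 0, -3.5, 0, 0, 0],
    [2, 0, 0, -6, 0, 0, 0],
    [2, 0, 0, -7.5, 0, 0, 0],
    [2, 0, 0, -8, 0, 0, 0],
    [2, 1, 0, -8, 0, 0, 0],
    [2, 3, 0, -8, 0, 0, 0],
    [2, 5.5, 0, -8, 0, 0, 0],
    [2, 8.5, 0, -8, 0, 0, 0]
  ]
}}

```text
clock: 31.25
position: [0.5727, -0.2065, 0.2619]
tool_rot: [-3.14, -0.0, 1.57]
force: [0.8, -0.1, -4.7]
grip_width: 0.0267
finger_force: 59.7
```

>>> {"fn": "servo_tool", "kwargs": {
  "plan": [
    [2, 3, 0, 0, 0, 0, 0],
    [2, 6, 0, 0, 0, 0, 0],
    [2, 9, 0, 0, 0, 0, 0],
    [2, 12, 0, 0, 0, 0, 0],
    [2, 15, 0, 0, 0, 0, 0],
    [2, 18, 0, 0, 0, 0, 0],
    [2, 21, 0.1, 0, 0, 0, 0],
    [2, 23.5, 0.2, 0, 0, 0, 0],
    [2, 25.2, 0.2, 0, 0, 0, 0],
    [2, 25.9, 0.2, 0, 0, 0, 0]
  ]
}}

```text
clock: 32.25
position: [0.5747, 0.0533, 0.2624]
tool_rot: [-3.14, -0.0, 1.573]
force: [-0.3, -0.6, -5.2]
grip_width: 0.0267
finger_force: 59.6
```

>>> {"fn": "servo_tool", "kwargs": {
  "plan": [
    [2, 0, 0, 0, 0, 0, 0],
    [2, 0, 0, 2, 0, 0, 0],
    [2, 0, 0, 4, 0, 0, 0],
    [2, 0, 0, 5.8, 0, 0, 0],
    [2, 0, 0, 6.8, 0, 0, 0],
    [2, 0, 0, 7.2, 0, 0, 0],
    [2, 0, 0, 7.4, 0, 0, 0],
    [2, 0, 0, 7.5, 0, 0, 0],
    [2, 0, 0, 7.5, 0, 0, 0]
  ]
}}

```text
clock: 33.15
position: [0.5755, 0.0512, 0.1887]
tool_rot: [3.141, -0.0, 1.571]
force: [-0.4, 0.9, -4.8]
grip_width: 0.0265
finger_force: 59.7
```

>>> {"fn": "servo_tool", "kwargs": {
  "plan": [
    [2, 0, 0, 0.04, 0, 0, 0],
    [2, 0, 0, 0.07, 0, 0, 0],
    [2, 0, 0, 0.07, 0, 0, 0]
  ]
}}

```text
clock: 33.45
position: [0.5755, 0.0513, 0.1881]
tool_rot: [3.141, -0.0, 1.571]
force: [-0.7, 0.3, 6.7]
grip_width: 0.0267
finger_force: 60.7
```

>>> {"fn": "servo_tool", "kwargs": {
  "plan": [
    [3, 0, 0, 0, 0, 0, 0],
    [4.5, 0, 0, 0, 0, 0, 0],
    [8.5, 0, 0, 0, 0, 0, 0],
    [8.5, 0, 0, -1, 0, 0, 0],
    [8.5, 0, 0, -3, 0, 0, 0],
    [8.5, 0, 0, -6, 0, 0, 0],
    [8.5, -1.5, -0.5, -7, 0, 0, 0],
    [8.5, -4, -1.5, -7, 0, 0, 0],
    [8.5, -8, -3, -7, 0, 0, 0],
    [8.5, -12, -4.5, -7, 0, 0, 0]
  ]
}}

```text
clock: 34.45
position: [0.5294, -0.0703, 0.2578]
tool_rot: [3.141, 0.0, 1.572]
force: [0.9, -0.5, 0.2]
grip_width: 0.085
finger_force: 0.0
```

>>> {"fn": "servo_tool", "kwargs": {
  "plan": [
    [8.5, -4, -1.5, 0, 0, 0, 0],
    [8.5, -8, -3, 0, 0, 0, 0],
    [8.5, -12, -4.5, 0, 0, 0, 0],
    [8.5, -16, -6, 0, 0, 0, 0],
    [8.5, -19.5, -7.2, 1, 0, 0, 0],
    [8.5, -21.2, -7.8, 2, 0, 0, 0],
    [8.5, -21.3, -7.9, 3, 0, 0, 0],
    [8.5, -21.3, -7.9, 3, 0, 0, 0]
  ]
}}

```text
clock: 35.25
position: [0.4505, -0.2817, 0.2266]
tool_rot: [-3.14, -0.001, 1.57]
force: [-0.1, 0.5, 0.6]
grip_width: 0.0851
finger_force: 0.0
```

>>> {"fn": "servo_tool", "kwargs": {
  "plan": [
    [8.5, 0, 0.1, 2, 0, 0, 0],
    [8.5, 0, 0.1, 4.2, 0, 0, 0],
    [8.5, 0, 0.1, 5.9, 0, 0, 0],
    [6, 0, 0.1, 6.4, 0, 0, 0],
    [5, 0, 0.1, 6.4, 0, 0, 0],
    [4, 0, 0.1, 6.4, 0, 0, 0],
    [3.4, 0, 0.1, 6.4, 0, 0, 0],
    [3, 0, 0.1, 6.4, 0, 0, 0],
    [2.5, 0, 0.1, 6.4, 0, 0, 0],
    [2, 0, 0.1, 6.4, 0, 0, 0]
  ],
  "force": 60
}}

```text
clock: 36.25
position: [0.4526, -0.282, 0.1643]
tool_rot: [3.141, 0.0, 1.571]
force: [-2.7, 0.9, 12.0]
grip_width: 0.024
finger_force: 58.3
```

>>> {"fn": "servo_tool", "kwargs": {
  "plan": [
    [2, 0, 0, 0, 0, 0, 0],
    [2, 0, 0, 0, 0, 0, 0],
    [2, 0, 0, 0, 0, 0, 0],
    [2, 0, 0, 0, 0, 0, 0]
  ]
}}

```text
clock: 36.65
position: [0.4526, -0.2821, 0.1643]
tool_rot: [3.141, 0.0, 1.571]
force: [-1.6, 1.6, 11.1]
grip_width: 0.0241
finger_force: 58.3
```

>>> {"fn": "servo_tool", "kwargs": {
  "plan": [
    [2, 0, 0, -0.5, 0, 0, 0],
    [2, 0, 0, -1.5, 0, 0, 0],
    [2, 0, 0, -3.5, 0, 0, 0],
    [2, 0, 0, -6, 0, 0, 0],
    [2, 0, 0, -7.5, 0, 0, 0],
    [2, 0, 0, -8, 0, 0, 0],
    [2, 1, 0.6, -8, 0, 0, 0],
    [2, 3, 1.7, -8, 0, 0, 0],
    [2, 5.5, 3, -8, 0, 0, 0],
    [2, 8, 4.5, -8, 0, 0, 0]
  ]
}}

```text
clock: 37.65
position: [0.4975, -0.1999, 0.2426]
tool_rot: [-3.14, -0.001, 1.571]
force: [0.1, -0.6, -3.3]
grip_width: 0.0239
finger_force: 59.3
```

>>> {"fn": "servo_tool", "kwargs": {
  "plan": [
    [2, 2.5, 1.4, 0, 0, 0, 0],
    [2, 5, 2.8, 0, 0, 0, 0],
    [2, 7.5, 4, 0, 0, 0, 0],
    [2, 10, 5.3, 0, 0, 0, 0],
    [2, 12.3, 6.3, 0, 0, 0, 0],
    [2, 14.3, 7, 0, 0, 0, 0],
    [2, 15.5, 7.4, 0, 0, 0, 0],
    [2, 16, 7.5, 0, 0, 0, 0],
    [2, 16, 7.5, 0, 0, 0, 0],
    [2, 16, 7.5, 1, 0, 0, 0]
  ]
}}

```text
clock: 38.65
position: [0.5725, -0.0428, 0.234]
tool_rot: [3.14, 0.0, 1.57]
force: [-0.2, -0.5, -3.5]
grip_width: 0.0241
finger_force: 59.4
```

>>> {"fn": "servo_tool", "kwargs": {
  "plan": [
    [2, 0, 0, 1, 0, 0, 0],
    [2, 0, 0, 3, 0, 0, 0],
    [2, 0, 0, 5, 0, 0, 0],
    [2, 0, 0, 5.9, 0, 0, 0],
    [2, 0, 0, 6.3, 0, 0, 0],
    [2, 0, 0, 6.45, 0, 0, 0],
    [2, 0, 0, 6.5, 0, 0, 0],
    [2, 0, 0, 6.5, 0, 0, 0]
  ]
}}

```text
clock: 39.45
position: [0.5726, -0.0418, 0.1691]
tool_rot: [3.141, -0.0, 1.571]
force: [-0.0, 0.4, -3.3]
grip_width: 0.024
finger_force: 59.3
```

>>> {"fn": "servo_tool", "kwargs": {
  "plan": [
    [2, 0, 0, 0.05, 0, 0, 0],
    [2, 0, 0, 0.08, 0, 0, 0],
    [2, 0, 0, 0.08, 0, 0, 0]
  ]
}}

```text
clock: 39.75
position: [0.5726, -0.0418, 0.1683]
tool_rot: [3.141, -0.0, 1.571]
force: [-1.9, 0.0, 4.7]
grip_width: 0.0241
finger_force: 60.3
```

Contact. I'll release, back off upward and look.

>>> {"fn": "servo_tool", "kwargs": {
  "plan": [
    [3, 0, 0, 0, 0, 0, 0],
    [4.5, 0, 0, 0, 0, 0, 0],
    [8.5, 0, 0, 0, 0, 0, 0],
    [8.5, 0, 0, -1, 0, 0, 0],
    [8.5, 0, 0, -4, 0, 0, 0],
    [8.5, 0, 0, -8, 0, 0, 0],
    [8.5, 0, 0, -12, 0, 0, 0],
    [8.5, -4, -1, -13, 0, 0, 0],
    [8.5, -8, -2, -13, 0, 0, 0],
    [8.5, -12, -3, -13, 0, 0, 0]
  ]
}}

```text
clock: 40.75
position: [0.542, -0.1631, 0.299]
tool_rot: [3.14, 0.0, 1.572]
force: [1.4, -1.2, -0.7]
grip_width: 0.085
finger_force: 0.0
```

>>> {"fn": "servo_tool", "kwargs": {
  "plan": [
    [8.5, -4, -1, 0, 0, 0, 0],
    [8.5, -8, -2, 0, 0, 0, 0],
    [8.5, -12, -3, 0, 0, 0, 0],
    [8.5, -15, -3, 0, 0, 0, 0],
    [8.5, -15, -3, 0, 0, 0, 0],
    [8.5, -15, -3, 0, 0, 0, 0]
  ]
}}

```text
clock: 41.35
position: [0.5121, -0.3123, 0.2981]
tool_rot: [3.142, 0.0, 1.57]
force: [1.0, 0.5, 0.1]
grip_width: 0.0852
finger_force: 0.0
```

```bash
python3 - <<'E'
from h import *
s=snap('scene','s3'); f=snap('top','t3')
a=cv2.resize(s['frame'][150:320,170:450],(784,476),interpolation=2); cv2.imwrite('pics/s3c.png',a)
cv2.imwrite('pics/t3c.png',cv2.resize(f['frame'][90:260,90:370],None,fx=2.85,fy=2.85,interpolation=2))
E
```

```text
(no output)
```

View pics/s3c.png

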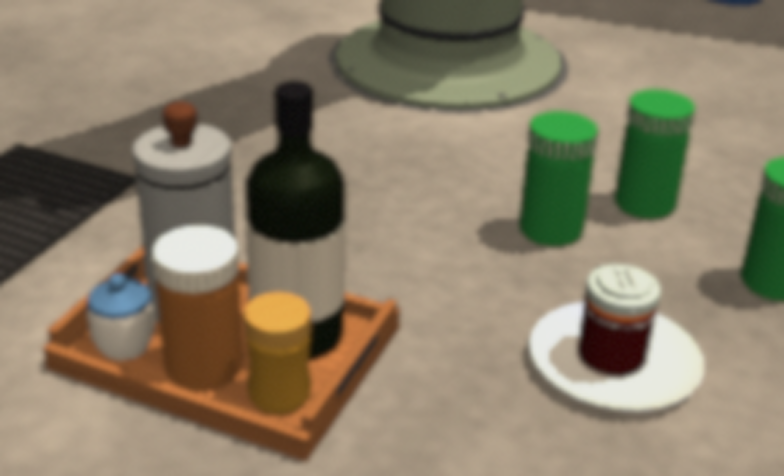

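View pics/t3c.png

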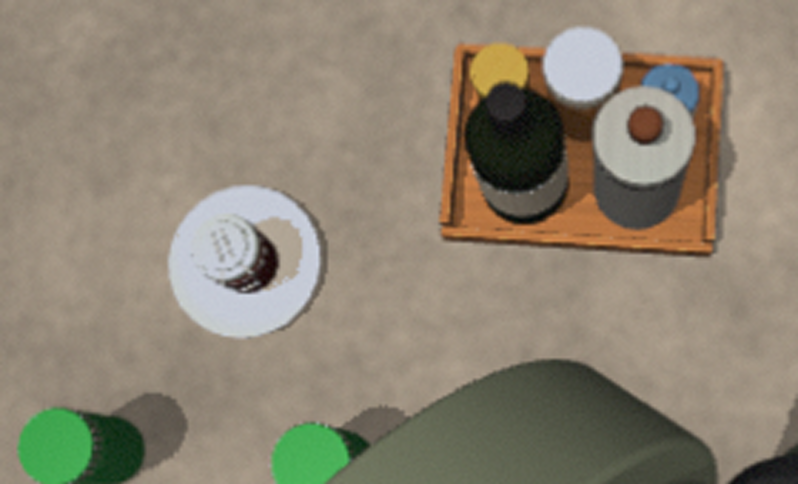

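Everything stands as asked. In the top crop the oil cap (506,100) and knob (645,123) are at the same pixels as at the start. The peanut jar is in the jam's place (583,66), the jam is in the middle of the saucer (~(245,262) at its base), and the mustard and sugar haven't moved.

```bash
python3 -c "
from workcell import bot
print(bot.job_done())"
```

```text
the job is handed in; nothing more can be done
None
```

The job is handed in at about 41 s on the robot's clock: the jam stands in the middle of the saucer, the peanut butter is in the jam's old place, the oil bottle and canister are back where they were, and the mustard and sugar are untouched.

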